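Clamp a board in the light-sensor test nest and hold its shutter at half

TASK

The circuit board in the test nest is due for its half-light sensor reading. Swing the toggle clamp's handle from upright right down to its stop, so that it goes over centre and locks the pad on the board; then, with the clamp left locked, pull the sprung shutter by its upright tab to half travel (its index line at the long middle mark) and keep holding it there for the reading, because it springs shut if let go: finish while holding it. Keep the shutter shut until the board is clamped, never pull it as far as its open end, and leave the other things on the bench alone.

Things in the scene. Friction and masses are not known exactly. Their poses are not given: they have to be found in the camera images.
- jig: Test nest fixed to the bench: grey base plate 155 x 262 mm, top at z 16 mm. Origin: centre of its underside. x away from the robot, y left, z up (yaw within 0.35 rad). Right (-y) half: toggle clamp. Left of it the board in a black nest plate; a dark hood with a window covers the board's left half, the shutter slides in rails on it (tops at 66 mm). Return spring along the left edge, up to 74 mm.
- nest (a point): Centre of the board's seat on the nest plate, 30 mm above the bench; axes as the jig's.
- board: Green circuit board 62 x 95 x 2 mm with parts up to 11 mm, loose, already lying in the nest between steel dowels with 1.5 mm of play (long side along the jig's y). Origin: centre of its underside.
- clamp_handle (a joint): Clamp handle angle, rad: 0 upright (open), growing as it swings outward and down to the jig's right (-y), about the jig's +x axis. Starts at 0 to 0.15 and stays where left. Dead centre at 1.50; stop (handle almost level, locked) at 1.60. Needs about 0.5 N at the grip, and a few N (under 10) just before dead centre, where the pad meets the board.
- handle_hinge (a point): The handle's hinge axis (along the jig's x), in the clamp's middle plane, 62 mm above the bench.
- handle_grip (a point): Point on the axis of the handle's black grip, 92 mm from the hinge; the grip is round, 14 to 17 mm thick, and ends 20 mm further out. Can be pinched from above, a finger either side along the jig's x, through the whole swing. About 154 mm above the bench when open, 68 mm when locked.
- clamp_pad: Rubber-tipped spring pad at the end of the clamp arm, 15 mm across; it swings down on the board as the handle goes down and presses it with about 10 to 14 N when locked. Origin: centre of its pressing face.
- shutter (a joint): Shutter travel in m: 0 shut, 0.040 fully open, half 0.020. Opens toward the robot, along the jig's -x. A spring draws it shut: 4 N when shut, 8 N at half, 12 N fully open, plus 0.4 N friction. White marks on the right rail show 0, 1/4, 1/2 (longest), 3/4 and 1 of the travel; the dark index line on the shutter plate, beside the tab and level with its middle, runs along them.
- shutter_tab: The shutter's pull: an upright black tab, 10 mm thick (along the jig's x, the way it slides), 24 mm wide (y) and 46 mm tall, on the front end of the shutter plate. Origin: centre of its foot, 62 mm above the bench, so its top is at 108 mm. Moves with the shutter.
- meter: Multimeter, yellow and black, 150 x 66 x 47 mm, lying left of the jig, a bystander; origin: centre of its underside
- spare_board: Second green circuit board, 62 x 95 x 11 mm, lying on the bench left of the jig, nearer the robot, a bystander; origin: centre of its underside
- cutters: Side cutters with red handles, 42 x 129 x 11 mm, lying beyond the jig on the right, a bystander; origin: centre of its underside
- driver: Small blue screwdriver, 17 x 138 x 19 mm, lying on the right, near the robot, a bystander; origin: centre of its underside
Not all that is in view belongs to the job. Leave any pink look-alike of the board alone.

How it is judged:
By the outcome, as a careful person would: the job done as asked, in the order asked, and still so for the second after the job is handed in, while the arm keeps its last pose, push and grip.
It also fails if it takes over 51 s, if anything falls off the work surface, if the arm or the gripper's body presses on something with over 40 N, if the wrist force passes 120 N, or if a joint passes its speed limit or range.

ROBOT

A 6-joint arm with a two-finger parallel gripper is mounted at the origin on a cart in front of the work surface, level with it; the furniture and walls round the work are solid. World frame = base frame: x ahead of the robot, y to its left, z up, the work surface at z = 0. Lengths are in m, angles in degrees, forces in N, time in s.
With the tool pointing down it reaches from about 0.35 to 0.875 m from the base axis. Payload 4.2 kg.
Tool frame: the origin (TCP) lies at the very end of the fingers, on their centre line; the grasp point (between the pads) lies 19 mm behind it; z points along the fingers, y is the line along which they close (so a half turn about z gives the same grasp; the last joint's range is limited). The gripper opens to 87 mm and grips with 3 to 60 N. Pads are 19 mm wide; open, the fingers measure 117 mm over their backs; the gripper's body (75 mm by 190 mm) begins 51 mm behind the grasp point.
Start: joints at [78.931, 22.042, 0.453, 0, -68.411, -14.817], TCP at [0.273, 0.562, 0.189] pointing down, gripper open.
Joint ranges: [-179.83, 179.83], [-69.29, 118.12], [-61.27, 80.66], [-181.25, 117.63], [-171.15, -9.14], [-177.46, 177.46]. Speed limits (degrees/s): [159.86, 159.86, 180, 180, 180, 180].

INTERFACE

Orientations are given as a 3x3 rotation matrix whose columns are the frame's x, y, z axes.
In Python, from station import sense, cams, r gives the robot as it stands. The module is installed in compiled form; this text tells all that it offers.
- The arm moves only by the tool step_arm, never from a script. Its argument "targets" is text: rows parted by semicolons, each of 4 numbers parted by spaces: the shift along the tool's x, y, z in cm, then the turn about the tool's z in degrees. In form: x y z turn; .... A call has 1 to 12 rows; each row shifts and turns the commanded pose from where the row before left it, along the tool's axes as they then stand; what a row does not reach is not made up. A row lasts 1/12 s, in which the tool goes at most 41.7 mm and 7.16 degrees, less where a joint would pass 70% of its speed; a pose out of reach is approached as far as the arm can. A call with a gripper value outside its range is refused whole. "claw" is the finger opening in cm, from 0 to 8.7, set as the call begins (left out, the last holds). The fingers move at their own pace and stop on an object; the grip force is fixed at half the most. Time passes only in rows, so rows that do not move let the fingers close. It gives the time, the measured TCP pose, the force, the opening and the grip force at its end, in the units of the state.
- sense(): the state, without advancing time (a new reading comes with each control period).
- cams.capture(name): name is "side" or "top" or "wrist"; returns a dict with "frame" (400x640x3 uint8, blue, green, red), "vertical_fov" (degrees; the focal length in pixels is half the picture's height over the tangent of half this angle, whatever the lens; pixels are square), "cx", "cy" (the principal point, pixels), "eye" and "rotation" of the camera in the world; the wrist camera has in their place "tool_from_camera" (4x4, takes a point from camera to tool coordinates, whose origin is the TCP and whose axes are the flange's). Camera axes: x right, y down, z forward; pixel columns grow to the right and rows downward; lengths in m; the calibration is good to about 2 mm. A picture is of the moment at which its call begins: read the wrist's pose just before it. There is no depth.
- r.finish_job(): hands the job in; it is judged then, once.
The state is a dict: "time_s": time; "joints": joint angles; "joint_velocities": joint speeds; "effort": joint torques, N m; "tcp_pos": TCP position; "ee_rot": TCP orientation; "wrist_force": force on the tool from outside, world axes, zero at the start; "moment": the same for the moment, N m; "gripper_width": opening from 0.0 (shut) to 1.0 (fully open); "gripper_force": force on a finger pad.
Only numpy, scipy, OpenCV 4.12 (cv2) and the standard library are available. Lean on these libraries where they do the work, as an engineer would, in place of code of your own. Each camera call takes 0.05 s, during which the arm holds its last target. There are 200 camera calls.

## Working session

There is one attempt and no reset: what is moved stays moved. The work goes in short steps, Python scripts to look and compute and a tool call to move; the robot and the scene stay as the last step left them, time stands still between calls to the robot, and variables do not carry over. Pictures are saved under pics/ and viewed, at most 10 in all, crops included, and the job is handed in when it is done.

Besides the shell and the picture viewer there is one more tool, called after "Call:" in YAML: its name, and indented under it one key for each argument. step_arm: Moves the arm, as the interface text tells. Its arguments: {"type":"object","properties":{"targets":{"type":"string"},"claw":{"type":"number"}},"required":["targets"]}

```bash
mkdir -p pics; cat > h.py <<'E'
import numpy as np, cv2
from station import sense, cams, r
def cap(n,f):
    s=sense(); d=cams.capture(n); cv2.imwrite('pics/'+f+'.png',d['frame'])
    if n=='wrist':
        T=np.array(d['tool_from_camera']); R=np.array(s['ee_rot']); d['rotation']=R@T[:3,:3]; d['eye']=R@T[:3,3]+np.array(s['tcp_pos'])
    np.savez('pics/'+f+'.npz',f=d['frame'].shape[0]/2/np.tan(np.radians(d['vertical_fov']/2)),c=[d['cx'],d['cy']],eye=d['eye'],R=d['rotation'])
    return d
def ray(f,u,v):
    q=np.load('pics/'+f+'.npz'); d=q['R']@np.array([(u-q['c'][0])/q['f'],(v-q['c'][1])/q['f'],1]); return q['eye'],d
def atz(f,u,v,z):
    e,d=ray(f,u,v); return e+d*(z-e[2])/d[2]
def proj(f,p):
    q=np.load('pics/'+f+'.npz'); c=q['R'].T@(np.array(p)-q['eye']); return c[:2]/c[2]*q['f']+q['c']
def tri(*obs):
    A=np.zeros((3,3));b=np.zeros(3)
    for o in obs:
        e,d=ray(*o); d=d/np.linalg.norm(d); P=np.eye(3)-np.outer(d,d); A+=P;b+=P@e
    return np.linalg.solve(A,b)
def st():
    s=sense(); print(s['time_s'],np.round(s['tcp_pos'],4),np.round(s['ee_rot'],3).tolist(),np.round(s['wrist_force'],1),s['gripper_width'],s['gripper_force'])
E
python3 - <<'E'
from h import *
cap('top','top1');cap('side','side1');st()
for n in('top1','side1'): print({k:np.round(v,3).tolist() for k,v in np.load(f'pics/{n}.npz').items()})
E
```

```text
0.1 [0.2726 0.5618 0.1879] [[0.9, -0.437, -0.001], [-0.437, -0.9, -0.002], [0.0, 0.002, -1.0]] [0.5 1.3 0.6] 1.0014108061402678 0.0
{'f': 422.625, 'c': [321.156, 207.247], 'eye': [0.447, 0.129, 1.582], 'R': [[0.0, -0.995, 0.096], [-1.0, 0.001, 0.008], [-0.008, -0.096, -0.995]]}
{'f': 423.06, 'c': [321.855, 203.873], 'eye': [0.541, -0.897, 0.671], 'R': [[0.999, -0.014, 0.048], [-0.049, -0.485, 0.873], [0.011, -0.875, -0.485]]}
```

View pics/top1.png

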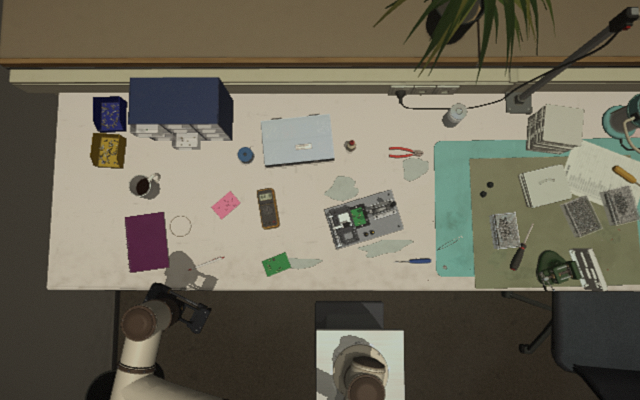

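View pics/side1.png

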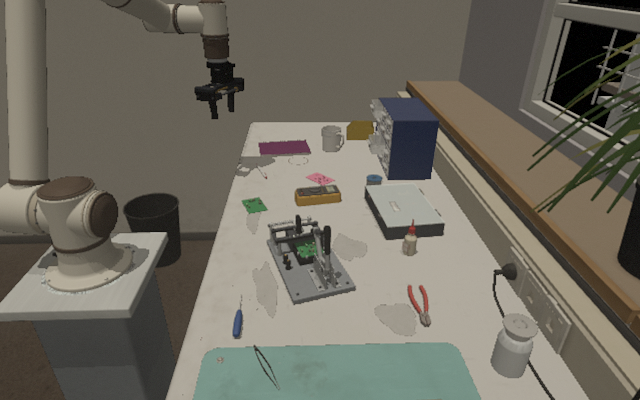

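The top view shows the jig at about (363,219), rotated slightly counter-clockwise, with the meter at (267,208), spare board (276,264), pink look-alike (225,205), cutters (405,153) and driver (413,261). The side view shows the jig at (310,260) and the upright handle at (326,240). I'll enlarge both.

```bash
python3 - <<'E'
from h import *
a=cv2.imread('pics/top1.png')[180:260,310:415];b=cv2.imread('pics/side1.png')[205:310,255:365]
cv2.imwrite('pics/c1.png',cv2.resize(a,None,fx=7,fy=7,interpolation=cv2.INTER_CUBIC))
cv2.imwrite('pics/c2.png',cv2.resize(b,None,fx=5.5,fy=5.5,interpolation=cv2.INTER_CUBIC))
E
```

```text
(no output)
```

View pics/c1.png

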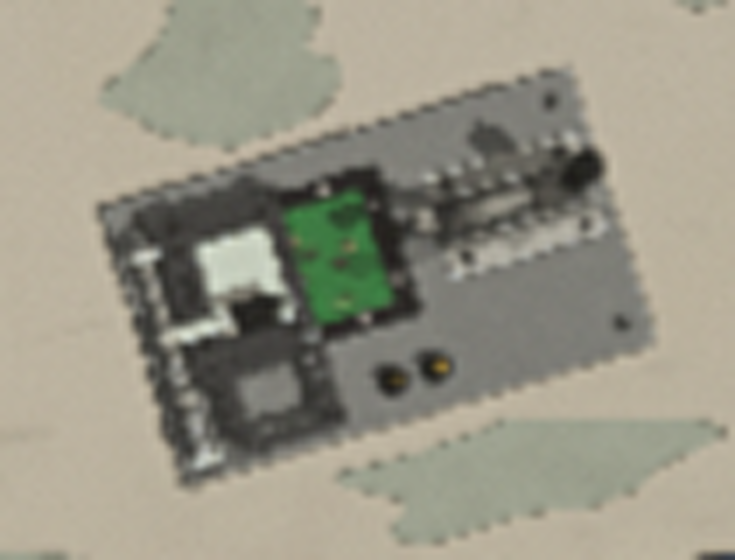

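View pics/c2.png

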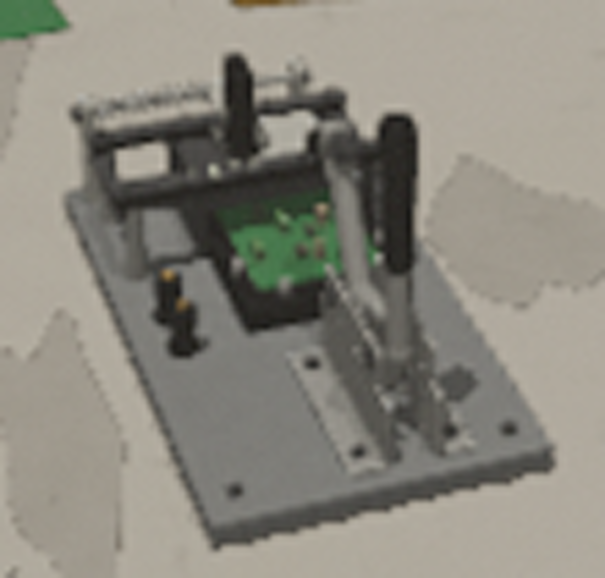

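The crops show jig plate corners at crop-1 (103,207), (575,68), (655,345), (187,488), the handle knob at (583,165) and the tab at (257,312). In crop 2 the handle top is at (400,120) and the tab top at (238,60).

```bash
python3 - <<'E'
from h import *
t=lambda x,y:('top1',310+x/7-.4,180+y/7-.4)
s=lambda x,y:('side1',255+x/5.5-.4,205+y/5.5-.4)
C=np.array([atz(*t(*p),.016) for p in[(103,207),(575,68),(655,345),(187,488)]])
print(C.round(3),C.mean(0)); 
yx=(C[0]+C[1]-C[2]-C[3]);yy=(C[0]+C[3]-C[1]-C[2]);print(np.linalg.norm(yx)/2,np.linalg.norm(yy)/2,np.arctan2(yx[1],yx[0]),np.arctan2(-yy[0],yy[1]))
th=(np.arctan2(yx[1],yx[0])+2*np.arctan2(-yy[0],yy[1]))/3; c=C.mean(0)
R=np.array([[np.cos(th),-np.sin(th)],[np.sin(th),np.cos(th)]])
for n,p in dict(handletop=tri(t(583,165),s(400,118)),tabtop=tri(t(257,312),s(238,62))).items(): print(n,p, 'jig',R.T@(p-c)[:2])
print('tab z108',atz(*t(257,312),.108),'handle z.17',atz(*t(583,165),.172))
E
```

```text
[[ 0.592  0.129  0.016]
 [ 0.666 -0.123  0.016]
 [ 0.518 -0.163  0.016]
 [ 0.443  0.085  0.016]] [ 0.55496843 -0.01798728  0.016     ]
0.15397824192704593 0.2605424091385325 0.27616481854061287 0.2909196464741205
handletop [ 0.59776415 -0.1008691   0.17207873] jig [ 0.01767486 -0.09158859]
tabtop [0.53118224 0.05221872 0.10894357] jig [-0.00301359  0.07406472]
tab z108 [0.53081647 0.05215329 0.108     ] handle z.17 [ 0.59754003 -0.10087691  0.172     ]
```

```bash
python3 - <<'E'
from h import *
c=np.array([.555,-.018,0]);th=.286
X=np.array([np.cos(th),np.sin(th),0]);Y=np.array([-X[1],X[0],0])
p0=c+.0177*X
for p in [(400,118),(400,268),(398,330),(398,380),(398,410)]:
    e,d=ray('side1',255+p[0]/5.5-.4,205+p[1]/5.5-.4); k=(p0-e)@X/(d@X); 
    # rays nearly parallel to that plane? use least squares w/ conditioning printed
    q=e+k*d; print(p,q.round(3),(q-c)@Y, d@X/np.linalg.norm(d))
E
```

```text
(400, 118) [ 0.598 -0.101  0.172] -0.09208465916475402 0.2966932527733628
(400, 268) [ 0.599 -0.105  0.101] -0.09570744629369517 0.28545560025356326
(398, 330) [ 0.599 -0.104  0.068] -0.09486718572584055 0.2797138944656738
(398, 380) [ 0.599 -0.105  0.042] -0.09614181778953124 0.2756190072275379
(398, 410) [ 0.599 -0.106  0.027] -0.09692086199648407 0.2731174339376915
```

Call:
step_arm:
  targets: "0 0 -0.8 6.8; 0 0 -0.8 6.8; 0 0 -0.8 6.8; 0 0 -0.8 6.8; 0 0 -0.8 6.8; 0 0 -0.8 6.8; 0 0 -0.5 6.9; 2 -0.4 0 0; 3 -0.5 0 0; 3 -0.5 0 0; 3 -0.5 0 0; 3 -0.5 0 0"
  claw: 5

```text
time_s: 1.1
tcp_pos: [0.3355, 0.4332, 0.2413]
ee_rot: [[0.283, -0.959, -0.001], [-0.959, -0.283, -0.001], [0.001, 0.001, -1.0]]
wrist_force: [0.7, 0.5, -0.6]
gripper_width: 0.579
gripper_force: 0.0
```

Call:
step_arm:
  targets: "3 -0.5 0 0; 3 -0.5 0 0; 3.5 -0.6 0 0; 3.5 -0.6 0 0; 3.5 -0.6 0 0; 3.5 -0.6 0 0; 3.5 -0.6 0 0; 3.5 -0.6 0 0; 3.5 -0.6 0 0; 3.5 -0.6 0 0; 3.5 -0.6 0 0; 3 -0.5 0 0"

```text
time_s: 2.1
tcp_pos: [0.5163, 0.0637, 0.2415]
ee_rot: [[0.282, -0.959, -0.001], [-0.959, -0.282, -0.0], [-0.0, 0.001, -1.0]]
wrist_force: [1.4, -0.5, 0.2]
gripper_width: 0.571
gripper_force: 0.0
```

Call:
step_arm:
  targets: "3 -0.6 0 0; 3 -0.6 0 0; 2 -0.6 0 0; 2 -0.6 0 0;2 -0.5 0 0; 0 0 0 0; 0 0 0 0"

```text
time_s: 2.68
tcp_pos: [0.5776, -0.0419, 0.2409]
ee_rot: [[0.281, -0.96, -0.002], [-0.96, -0.281, 0.0], [-0.001, 0.002, -1.0]]
wrist_force: [-0.4, -0.8, -0.2]
gripper_width: 0.576
gripper_force: 0.0
```

```bash
python3 - <<'E'
from h import *
st();cap('wrist','w1');st()
p=np.array([.598,-.101,.172]);print(proj('w1',p))
E
```

```text
2.6833 [ 0.5776 -0.0419  0.2409] [[0.281, -0.96, -0.002], [-0.96, -0.281, 0.0], [-0.001, 0.002, -1.0]] [-0.4 -0.8 -0.2] 0.5760733439219575 0.0
2.7333 [ 0.5773 -0.0412  0.2412] [[0.282, -0.959, -0.001], [-0.959, -0.282, 0.0], [-0.001, 0.001, -1.0]] [ 0.6  0.1 -0.7] 0.5760038922150418 0.0
[315.36906385 126.86864745]
```

View pics/w1.png

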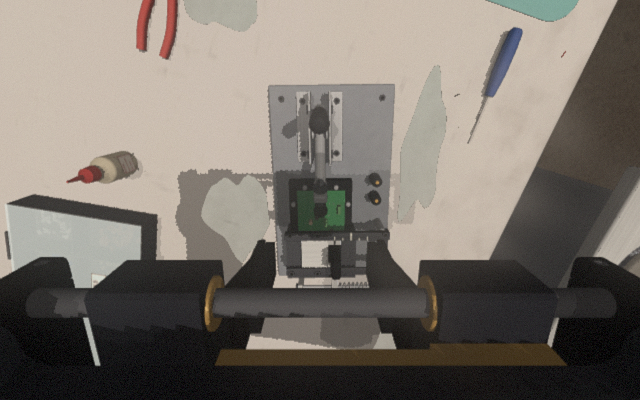

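The wrist view shows the jig aligned with the picture, the handle knob at about (319,117), the clamp plates centred on column 320 and the tab at about (335,262).

```bash
python3 - <<'E'
from h import *
s=sense();p=np.array(s['tcp_pos']);R=np.array(s['ee_rot'])
for a in[(319,117,.170),(320,100,.018),(320,152,.018),(335,248,.108),(269,86,.016),(394,84,.016)]:
    q=atz('w1',*a); print(a,q.round(4),'tool',(R.T@(q-p)*100).round(2),'jig',(q-[.555,-.018,0])[:2]@np.array([[.9594,-.282],[.282,.9594]]))
E
```

```text
(319, 117, 0.17) [ 0.5973 -0.109   0.17  ] tool [ 7.07 -0.02  7.11] jig [ 0.01495279 -0.09922813]
(320, 100, 0.018) [ 0.6    -0.1214  0.018 ] tool [ 8.35  0.06 22.31] jig [ 0.01399477 -0.11189575]
(320, 152, 0.018) [ 0.5822 -0.0603  0.018 ] tool [ 1.98  0.04 22.32] jig [ 0.01412517 -0.04824951]
(335, 248, 0.108) [0.5405 0.0236 0.108 ] tool [-7.25  1.69 13.32] jig [-0.00217094  0.04402034]
(269, 86, 0.016) [ 0.664  -0.1196  0.016 ] tool [ 9.98 -6.13 22.5 ] jig [ 0.07590305 -0.12821275]
(394, 84, 0.016) [ 0.519  -0.1644  0.016 ] tool [10.19  9.04 22.52] jig [-0.07585371 -0.13028706]
```

Call:
step_arm:
  targets: "2 0 0 0; 2 0 0 0; 2 0 0 0; 0.8 0 0 0; 0 0 2 0; 0 0 2 0; 0 0 2 0; 0 0 2 0; 0 0 1.5 0; 0 0 1 0; 0 0 0 0"

```text
time_s: 3.65
tcp_pos: [0.5952, -0.1054, 0.1345]
ee_rot: [[0.283, -0.959, -0.005], [-0.959, -0.283, 0.0], [-0.002, 0.005, -1.0]]
wrist_force: [-0.3, -0.3, -0.4]
gripper_width: 0.576
gripper_force: 0.0
```

```bash
python3 - <<'E'
from h import *
st();cap('side','s2')
b=cv2.imread('pics/s2.png')[160:300,250:400]
cv2.imwrite('pics/c3.png',cv2.resize(b,None,fx=4,fy=4,interpolation=cv2.INTER_CUBIC))
E
```

```text
3.65 [ 0.5952 -0.1054  0.1345] [[0.283, -0.959, -0.005], [-0.959, -0.283, 0.0], [-0.002, 0.005, -1.0]] [-0.3 -0.3 -0.4] 0.5762846860706231 0.0
```

View pics/c3.png

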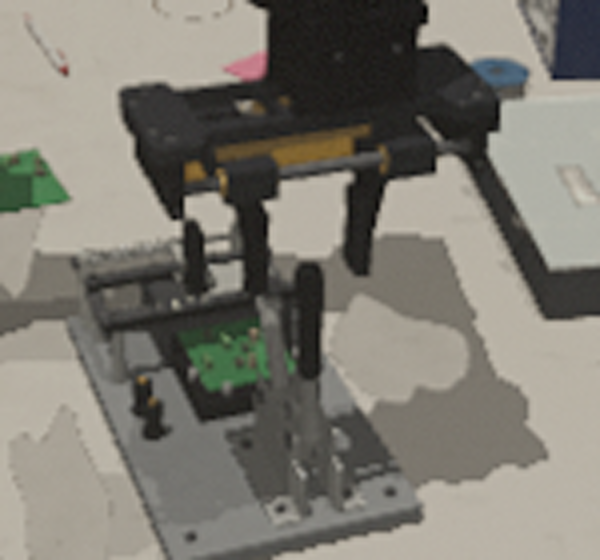

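The crop shows the fingers straddling the handle in x, with tips at (257,290) and (357,270). The handle top is at (310,265), so the fingertips look farther away or higher than expected. I'll check this by projecting.

```bash
python3 - <<'E'
from h import *
p=np.array(sense()['tcp_pos']);y=np.array([-.959,-.283,0])
for q in(p,p+.025*y,p-.025*y,[.597,-.107,.174]): 
    print((proj('s2',q)-[250,160])*4+1.5)
E
```

```text
[307.28577001 324.4445858 ]
[265.18834434 332.3440353 ]
[348.7395419  316.66591591]
[309.74253665 268.72502722]
```

```bash
python3 - <<'E'
from h import *
y=np.array([-.437,-.9,0]);p=np.array([.2726,.5618,.1879])
for q in(p,p+.0435*y,p-.0435*y,p+.05*y,p-.05*y): print(proj('side1',q))
a=cv2.imread('pics/side1.png')[50:130,180:260]
b=cv2.imread('pics/s2.png')[200:260,290:370]
cap('wrist','w2');c=cv2.imread('pics/w2.png')[:, :]
o=np.zeros((600,800,3),np.uint8)
o[:320,:320]=cv2.resize(a,(320,320),interpolation=2);o[:300,320:720]=cv2.resize(b,(400,300),interpolation=2)
o[320:600,:448]=cv2.resize(c,(448,280));cv2.imwrite('pics/m1.png',o)
E
```

```text
[224.12593172 124.32066934]
[216.83216589 127.98608465]
[231.08494001 120.82348337]
[215.71205342 128.54898692]
[232.09745714 120.31465215]
```

View pics/m1.png

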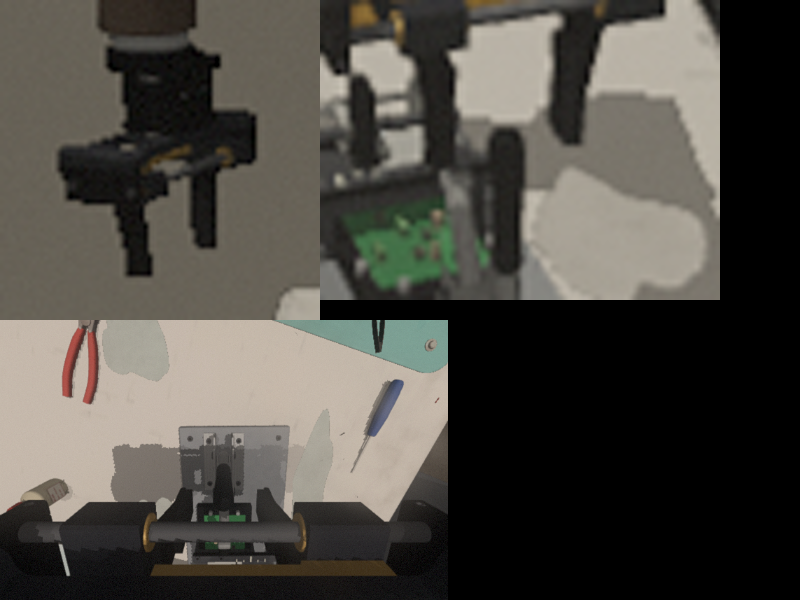

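```bash
python3 - <<'E'
from h import *
s=sense();p=np.array(s['tcp_pos']);R=np.array(s['ee_rot'])
for z in(0,-.01,-.02,-.03,-.04):
  print(z,[proj('w2',p+R@np.array([x,y,z])).round(0).tolist() for y in(-.025,.025) for x in(-.0095,.0095)], (proj('s2',p+R@[0,-.03,z])-[290,200])*5+[320,0])
# side handle vs w2
q=np.load('pics/w2.npz'); print((R.T@(q['eye']-p)).round(4),(R.T@q['R']).round(3).tolist())
b=cv2.imread('pics/w2.png')[200:400,180:460];cv2.imwrite('pics/c5.png',cv2.resize(b,None,fx=2.8,fy=2.8,interpolation=2))
E
```

```text
0 [[280.0, 247.0], [278.0, 220.0], [356.0, 247.0], [357.0, 220.0]] [566.51815378 189.98009974]
-0.01 [[278.0, 254.0], [276.0, 226.0], [358.0, 254.0], [359.0, 226.0]] [567.18928576 171.48827901]
-0.02 [[276.0, 262.0], [274.0, 232.0], [360.0, 262.0], [361.0, 232.0]] [567.86725607 152.80804067]
-0.03 [[273.0, 270.0], [272.0, 240.0], [362.0, 270.0], [363.0, 239.0]] [568.55216975 133.93649023]
-0.04 [[271.0, 280.0], [269.0, 247.0], [364.0, 280.0], [366.0, 247.0]] [569.24413403 114.87067359]
[ 0.0827  0.0012 -0.1945] [[-0.0, -0.954, -0.301], [1.0, -0.001, 0.003], [-0.003, -0.301, 0.954]]
```

View pics/c5.png

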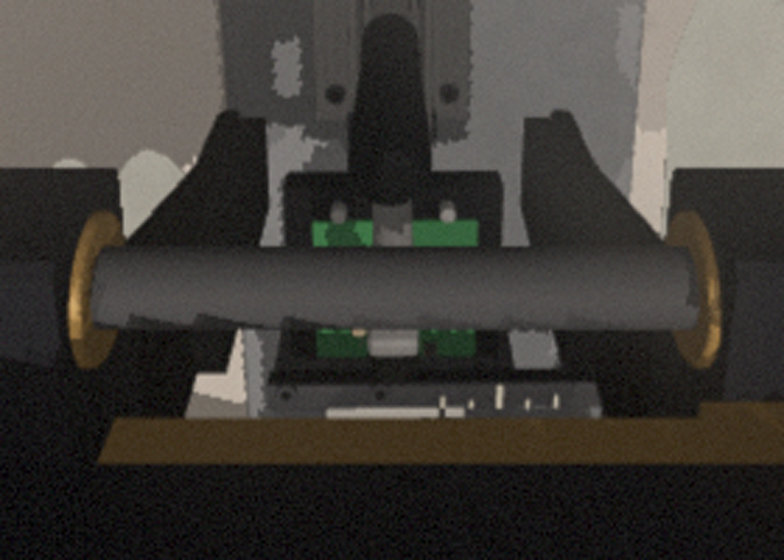

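The enlarged wrist view shows tips at crop row 115 and an inner-edge gap of 92 px. Both this and the side view put the visible fingertips about 27 mm short of the reported TCP. I'll descend 2.2 cm more, which is clear either way, close and check.

Call:
step_arm:
  targets: "-0.2 0 0.8 0; 0 0 0.8 0; 0 0 0.6 0; 0 0 0 0"

```text
time_s: 4.08
tcp_pos: [0.5953, -0.1043, 0.1132]
ee_rot: [[0.282, -0.959, -0.003], [-0.959, -0.282, 0.0], [-0.001, 0.003, -1.0]]
wrist_force: [-0.1, 0.2, -0.8]
gripper_width: 0.573
gripper_force: 0.0
```

Call:
step_arm:
  targets: "0 0 0 0; 0 0 0 0; 0 0 0 0; 0 0 0 0; 0 0 0 0; 0 0 0 0; 0 0 0 0; 0 0 0 0"
  claw: 0

```text
time_s: 4.75
tcp_pos: [0.5972, -0.1043, 0.1151]
ee_rot: [[0.283, -0.959, 0.002], [-0.959, -0.283, 0.0], [0.0, -0.002, -1.0]]
wrist_force: [2.8, 0.0, -0.7]
gripper_width: 0.182
gripper_force: 30.0
```

```bash
python3 - <<'E'
from h import *
st();cap('side','s3');cap('wrist','w3')
b=cv2.imread('pics/s3.png')[170:270,270:390];c=cv2.imread('pics/w3.png')[200:400,180:460]
o=np.zeros((600,800,3),np.uint8)
o[:400,:480]=cv2.resize(b,(480,400),interpolation=2);o[400:,480:760]=c
cv2.imwrite('pics/m2.png',o)
E
```

```text
4.75 [ 0.5972 -0.1043  0.1151] [[0.283, -0.959, 0.002], [-0.959, -0.283, 0.0], [0.0, -0.002, -1.0]] [ 2.8  0.  -0.7] 0.18228377571061202 30.00003925524652
```

View pics/m2.png

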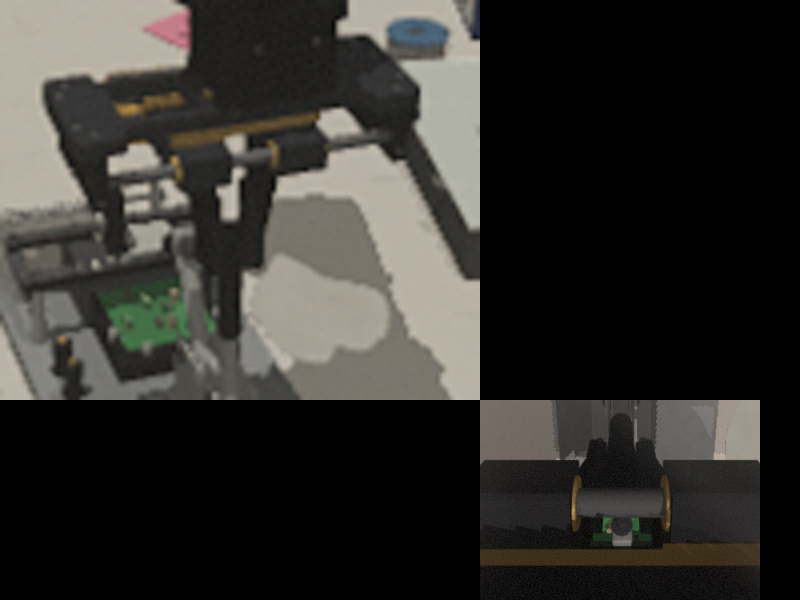

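The fingers hold the grip (opening 15.9 mm, 30 N), and the tips are about 30 mm below the handle's top. Now I'll swing along the arc.

Call:
step_arm:
  targets: ".77 0 .03 0; .76 0 .09 0; .75 0 .15 0; .74 0 .21 0; .72 0 .27 0; .70 0 .33 0; .67 0 .38 0; .63 0 .43 0; .60 0 .48 0; .56 0 .53 0; .51 0 .57 0; .47 0 .61 0"

```text
time_s: 5.85
tcp_pos: [0.6215, -0.1838, 0.0772]
ee_rot: [[0.283, -0.959, 0.007], [-0.959, -0.283, -0.005], [0.006, -0.005, -1.0]]
wrist_force: [1.3, -5.3, 8.4]
gripper_width: 0.182
gripper_force: 30.0
```

Call:
step_arm:
  targets: ".42 0 .65 0; .36 0 .68 0; .31 0 .70 0; .25 0 .73 0; .19 0 .74 0; .13 0 .76 0; 0 0 0 0"

```text
time_s: 6.43
tcp_pos: [0.6269, -0.2013, 0.033]
ee_rot: [[0.283, -0.959, 0.007], [-0.959, -0.283, -0.006], [0.008, -0.005, -1.0]]
wrist_force: [4.9, -10.8, 3.4]
gripper_width: 0.182
gripper_force: 29.9
```

```bash
python3 - <<'E'
from h import *
st();cap('side','s4')
b=cv2.imread('pics/s4.png')[190:320,250:400]
cv2.imwrite('pics/c6.png',cv2.resize(b,None,fx=4,fy=4,interpolation=cv2.INTER_CUBIC))
E
```

```text
6.4333 [ 0.6269 -0.2013  0.033 ] [[0.283, -0.959, 0.007], [-0.959, -0.283, -0.006], [0.008, -0.005, -1.0]] [  4.9 -10.8   3.4] 0.1815910662136534 29.90110929673392
```

View pics/c6.png

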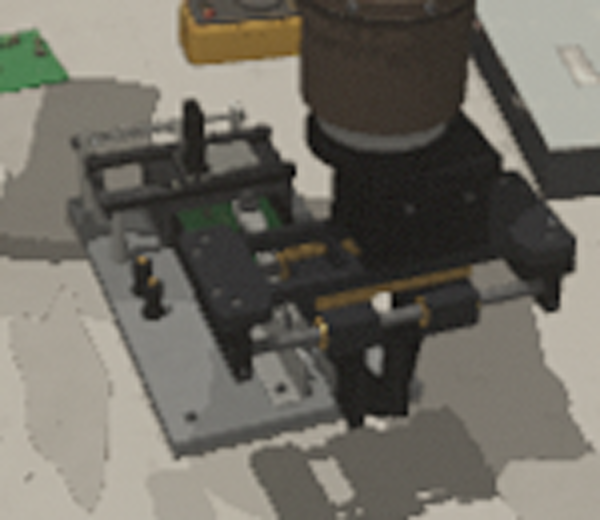

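The crop shows the handle almost level in the fingers, with the pad down on the board at (255,212) and the tab upright and shut. That's my last picture; from here I'll work from forces and image code. I'll ease down to the stop.

Call:
step_arm:
  targets: ".2 0 .1 0; .1 0 .2 0; .05 0 .2 0; 0 0 .2 0; 0 0 0 0"

```text
time_s: 6.9
tcp_pos: [0.627, -0.2021, 0.0253]
ee_rot: [[0.283, -0.959, 0.006], [-0.959, -0.283, -0.003], [0.005, -0.004, -1.0]]
wrist_force: [5.2, -6.4, 0.6]
gripper_width: 0.178
gripper_force: 29.9
```

Call:
step_arm:
  targets: "0 0 .1 0; 0 0 .1 0; 0 0 .1 0; 0 0 0 0"

```text
time_s: 7.23
tcp_pos: [0.6271, -0.2022, 0.0235]
ee_rot: [[0.283, -0.959, 0.006], [-0.959, -0.283, -0.004], [0.005, -0.005, -1.0]]
wrist_force: [3.8, -5.4, 4.9]
gripper_width: 0.179
gripper_force: 29.9
```

Call:
step_arm:
  targets: "0 0 .15 0; 0 0 .15 0; 0 0 .1 0; 0 0 0 0"

```text
time_s: 7.57
tcp_pos: [0.6273, -0.2023, 0.023]
ee_rot: [[0.284, -0.959, 0.007], [-0.959, -0.285, -0.005], [0.006, -0.005, -1.0]]
wrist_force: [-1.7, -2.0, 19.1]
gripper_width: 0.179
gripper_force: 30.0
```

Call:
step_arm:
  targets: "0 0 .15 0; 0 0 .15 0; 0 0 0 0"

```text
time_s: 7.82
tcp_pos: [0.6274, -0.2023, 0.0223]
ee_rot: [[0.285, -0.958, 0.007], [-0.958, -0.285, -0.005], [0.007, -0.005, -1.0]]
wrist_force: [-5.5, -1.2, 28.3]
gripper_width: 0.184
gripper_force: 30.0
```

A hard stop at 28 N, well above the dead-centre force. I'll relax, open, and lift clear.

Call:
step_arm:
  targets: "0 0 -.3 0; 0 0 -.3 0; 0 0 0 0"

```text
time_s: 8.07
tcp_pos: [0.6272, -0.2022, 0.0231]
ee_rot: [[0.283, -0.959, 0.007], [-0.959, -0.283, -0.004], [0.005, -0.006, -1.0]]
wrist_force: [1.7, -4.5, 7.6]
gripper_width: 0.177
gripper_force: 30.0
```

Call:
step_arm:
  targets: "0 0 0 0; 0 0 0 0; 0 0 0 0; 0 0 0 0; 0 0 0 0; 0 0 -1 0; 0 0 -2 0; 0 0 -3 0; 0 0 -3 0; 0 0 -3 0; 0 0 -3 0; 0 0 -2 0"
  claw: 4

```text
time_s: 9.07
tcp_pos: [0.6253, -0.1996, 0.1949]
ee_rot: [[0.283, -0.959, 0.005], [-0.959, -0.283, -0.001], [0.003, -0.004, -1.0]]
wrist_force: [0.9, -0.4, -0.3]
gripper_width: 0.458
gripper_force: 0.0
```

Call:
step_arm:
  targets: "0 0 0 0; -3 0 -2 0;-3 0 0 0; -3 0 0 0;-3 0 0 0;-3 0 0 0;0 0 0 0"

```text
time_s: 9.65
tcp_pos: [0.5803, -0.0516, 0.2108]
ee_rot: [[0.287, -0.958, -0.001], [-0.958, -0.287, 0.001], [-0.001, 0.0, -1.0]]
wrist_force: [-1.9, -0.1, -0.4]
gripper_width: 0.463
gripper_force: 0.0
```

```bash
python3 - <<'E'
from h import *
st();cap('side','s5');cap('wrist','w5');cap('top','t5')
c=np.array([.555,-.018,0]);th=.286
X=np.array([np.cos(th),np.sin(th),0]);Y=np.array([-X[1],X[0],0])
g=lambda x,y,z:c+x*X+y*Y+[0,0,z]
for n,im in(('side1','side1'),('s5','s5'),('w5','w5')):
  I=cv2.cvtColor(cv2.imread(f'pics/{im}.png'),cv2.COLOR_BGR2GRAY)
  print(n,'handle profile z at jig y',)
  for y in(-.165,-.18,-.195):
    print(y,[(int(1000*z),int(I[tuple(proj(n,g(.0145,y,z)).round().astype(int)[::-1])])) for z in np.arange(.02,.11,.006)])
  print('end',[(int(1000*y),int(I[tuple(proj(n,g(.0145,y,.068)).round().astype(int)[::-1])])) for y in np.arange(-.23,-.13,.008)])
E
```

```text
9.65 [ 0.5803 -0.0516  0.2108] [[0.287, -0.958, -0.001], [-0.958, -0.287, 0.001], [-0.001, 0.0, -1.0]] [-1.9 -0.1 -0.4] 0.46323186972305985 0.0
side1 handle profile z at jig y
-0.165 [(20, 171), (26, 168), (32, 172), (38, 79), (44, 78), (50, 112), (56, 116), (62, 139), (68, 50), (74, 89), (80, 129), (86, 80), (92, 79), (98, 81), (104, 129)]
-0.18 [(20, 171), (26, 170), (32, 170), (38, 170), (44, 170), (50, 155), (56, 77), (62, 95), (68, 127), (74, 116), (80, 135), (86, 128), (92, 125), (98, 104), (104, 81)]
-0.195 [(20, 170), (26, 169), (32, 170), (38, 170), (44, 170), (50, 170), (56, 171), (62, 154), (68, 74), (74, 77), (80, 129), (86, 126), (92, 126), (98, 125), (104, 124)]
end [(-230, 170), (-222, 170), (-214, 170), (-206, 171), (-197, 137), (-189, 74), (-181, 127), (-173, 132), (-165, 94), (-157, 91), (-149, 95), (-141, 85), (-133, 83)]
s5 handle profile z at jig y
-0.165 [(20, 179), (26, 169), (32, 146), (38, 89), (44, 80), (50, 88), (56, 65), (62, 44), (68, 45), (74, 46), (80, 41), (86, 94), (92, 134), (98, 135), (104, 134)]
-0.18 [(20, 179), (26, 145), (32, 137), (38, 116), (4
[... 412 characters left out ...]
9, 46), (-141, 48), (-133, 157)]
w5 handle profile z at jig y
-0.165 [(20, 67), (26, 65), (32, 61), (38, 61), (44, 59), (50, 57), (56, 61), (62, 61), (68, 66), (74, 59), (80, 62), (86, 62), (92, 59), (98, 64), (104, 65)]
-0.18 [(20, 69), (26, 62), (32, 64), (38, 63), (44, 66), (50, 59), (56, 65), (62, 65), (68, 65), (74, 58), (80, 60), (86, 61), (92, 62), (98, 60), (104, 63)]
-0.195 [(20, 63), (26, 59), (32, 60), (38, 62), (44, 55), (50, 63), (56, 59), (62, 63), (68, 63), (74, 61), (80, 63), (86, 65), (92, 61), (98, 61), (104, 66)]
end [(-230, 21), (-222, 17), (-214, 25), (-206, 65), (-197, 63), (-189, 62), (-181, 60), (-173, 64), (-165, 59), (-157, 60), (-149, 61), (-141, 166), (-133, 165)]
```

The handle now lies level, dark from jig y -0.14 to -0.214 at about 70 mm height and staying put, so it's locked. Next I'll go over the tab at world (0.531, 0.052) and descend around it.

Call:
step_arm:
  targets: "-3 .4 0 0; -3 .5 0 0; -3 .5 0 0; -2.3 .4 0 0; 0 0 2 0; 0 0 2 0; 0 0 2 0; 0 0 2 0; 0 0 2 0; 0 0 0 0; 0 0 0 0"

```text
time_s: 10.72
tcp_pos: [0.5326, 0.0467, 0.1097]
ee_rot: [[0.281, -0.96, -0.003], [-0.96, -0.281, -0.001], [0.001, 0.003, -1.0]]
wrist_force: [-0.0, 0.8, 0.8]
gripper_width: 0.459
gripper_force: 0.0
```

```bash
python3 - <<'E'
from h import *
st();cap('side','s6');cap('top','t6');cap('wrist','w6')
c=np.array([.555,-.018,0]);th=.286
X=np.array([np.cos(th),np.sin(th),0]);Y=np.array([-X[1],X[0],0])
g=lambda x,y,z:c+x*X+y*Y+[0,0,z]
R=np.array(sense()['ee_rot']);p=np.array(sense()['tcp_pos'])
v=lambda I,n,P:int(I[tuple(proj(n,P).round().astype(int)[::-1])])
for n in('side1','s5','s6'):
  I=cv2.cvtColor(cv2.imread(f'pics/{n}.png'),cv2.COLOR_BGR2GRAY)
  for z in(.1,.09,.08): print(n,z,[(int(1000*x),v(I,n,g(x,.074,z))) for x in np.arange(-.045,.04,.003)])
I=cv2.cvtColor(cv2.imread('pics/w6.png'),cv2.COLOR_BGR2GRAY)
for r in range(215,265,5): print(r,I[r,250:390:4].tolist())
print(proj('w6',g(-.003,.074,.108)),proj('w6',p+R@[.0095,-.02,-.028]),proj('w6',p+R@[.0095,.02,-.028]))
E
```

```text
10.7167 [0.5326 0.0467 0.1097] [[0.281, -0.96, -0.003], [-0.96, -0.281, -0.001], [0.001, 0.003, -1.0]] [-0.   0.8  0.8] 0.4585077428388266 0.0
side1 0.1 [(-45, 166), (-41, 155), (-38, 157), (-35, 153), (-32, 156), (-29, 142), (-26, 145), (-23, 145), (-20, 150), (-17, 149), (-14, 157), (-11, 181), (-8, 38), (-5, 38), (-2, 45), (0, 39), (3, 63), (6, 143), (9, 160), (12, 161), (15, 165), (18, 166), (21, 130), (24, 140), (27, 161), (30, 135), (33, 158), (36, 171), (39, 171)]
side1 0.09 [(-45, 166), (-41, 167), (-38, 150), (-35, 160), (-32, 154), (-29, 166), (-26, 173), (-23, 154), (-20, 148), (-17, 133), (-14, 138), (-11, 125), (-8, 40), (-5, 36), (-2, 42), (0, 38), (3, 33), (6, 139), (9, 163), (12, 166), (15, 172), (18, 179), (21, 131), (24, 92), (27, 102), (30, 112), (33, 154), (36, 171), (39, 176)]
side1 0.08 [(-45, 75), (-41, 68), (-38, 60), (-35, 74), (-32, 71), (-29, 73), (-26, 69), (-23, 65), (-20, 86), (-17, 74), (-14, 74), (-11, 81), (-8, 58), (-5, 38), (-2, 39), (0, 39), (3, 37), (6, 55), (9, 55), (12, 59), (15, 68), (18, 66), (21, 59), (24, 52), (27, 76), (30, 77), (33, 74), (
[... 2829 characters left out ...]
5 [46, 48, 44, 46, 32, 34, 30, 34, 35, 42, 46, 62, 47, 45, 47, 47, 35, 39, 38, 35, 42, 50, 65, 55, 58, 52, 54, 45, 50, 47, 50, 46, 55, 71, 69]
250 [43, 43, 43, 44, 29, 33, 33, 36, 33, 44, 64, 67, 42, 45, 45, 48, 40, 40, 48, 39, 48, 69, 51, 53, 45, 54, 55, 50, 52, 56, 41, 49, 57, 85, 93]
255 [94, 93, 90, 32, 32, 29, 36, 39, 38, 171, 171, 169, 167, 169, 148, 171, 173, 106, 95, 100, 168, 169, 168, 132, 165, 166, 166, 57, 51, 51, 53, 49, 48, 165, 163]
260 [122, 119, 111, 31, 33, 39, 38, 36, 35, 201, 196, 198, 199, 197, 196, 172, 178, 107, 93, 99, 171, 172, 157, 171, 167, 161, 167, 50, 50, 53, 51, 56, 50, 57, 164]
[321.27816808 239.09173546] [282.85882301 238.42282171] [354.61042477 238.35810608]
```

The tab is centred between the fingers in the wrist view (columns 314–333 against inner finger edges at 285 and 357). The tips are again confirmed about 28 mm short of the TCP. I'll descend and close.

Call:
step_arm:
  targets: "-.5 .1 0 0; 0 0 1.5 0; 0 0 1.5 0; 0 0 1 0; 0 0 1 0; 0 0 .8 0; 0 0 0 0"

```text
time_s: 11.45
tcp_pos: [0.5294, 0.0521, 0.051]
ee_rot: [[0.282, -0.959, -0.003], [-0.959, -0.282, -0.001], [0.0, 0.003, -1.0]]
wrist_force: [-0.4, 0.0, 0.7]
gripper_width: 0.461
gripper_force: 0.0
```

Call:
step_arm:
  targets: "0 0 0 0; 0 0 0 0; 0 0 0 0; 0 0 0 0; 0 0 0 0; 0 0 0 0"
  claw: 0

```text
time_s: 11.95
tcp_pos: [0.5317, 0.0528, 0.0529]
ee_rot: [[0.283, -0.959, 0.003], [-0.959, -0.283, 0.001], [-0.0, -0.003, -1.0]]
wrist_force: [4.6, 1.2, -2.6]
gripper_width: 0.113
gripper_force: 30.1
```

The tab is pinched at 9.8 mm, 30 N, with the shutter still shut. I'll pull slowly along tool +y.

Call:
step_arm:
  targets: "0 .2 0 0; 0 .2 0 0; 0 .2 0 0; 0 .2 0 0; 0 .2 0 0; 0 .2 0 0; 0 .2 0 0; 0 .2 0 0; 0 .2 0 0; 0 0 0 0; 0 0 0 0; 0 0 0 0"

```text
time_s: 12.95
tcp_pos: [0.5158, 0.048, 0.0529]
ee_rot: [[0.284, -0.959, 0.006], [-0.959, -0.284, 0.001], [0.0, -0.006, -1.0]]
wrist_force: [7.0, -0.1, -5.9]
gripper_width: 0.109
gripper_force: 30.2
```

```bash
cat > m.py <<'E'
from h import *
import sys
n=sys.argv[1];st();p=np.array(sense()['tcp_pos']);print('travel by tcp mm',1000*(np.array([.5317,.0528])-p[:2])@[.9594,.282])
cap('side',n)
c=np.array([.555,-.018,0]);th=.286
X=np.array([np.cos(th),np.sin(th),0]);Y=np.array([-X[1],X[0],0])
g=lambda x,y,z:c+x*X+y*Y+[0,0,z]
xs=np.arange(-.05,.03,.001)
for m in('s6',n):
  I=cv2.cvtColor(cv2.imread(f'pics/{m}.png'),cv2.COLOR_BGR2GRAY).astype(np.float32)
  for z in(.068,.074,.08):
    q=np.array([proj(m,g(x,.062,z)) for x in xs],np.float32)
    w=cv2.remap(I,q[:,0],q[:,1],cv2.INTER_LINEAR).ravel().astype(int); print(m,z,w.tolist())
E
python3 m.py s7
```

```text
12.95 [0.5158 0.048  0.0529] [[0.284, -0.959, 0.006], [-0.959, -0.284, 0.001], [0.0, -0.006, -1.0]] [ 7.  -0.1 -5.9] 0.1085580350810141 30.15055936994031
travel by tcp mm 16.61402241493295
s6 0.068 [159, 158, 158, 158, 160, 162, 157, 138, 119, 94, 66, 38, 39, 40, 41, 42, 44, 44, 44, 44, 44, 45, 44, 43, 42, 42, 42, 43, 46, 49, 52, 51, 50, 50, 52, 55, 54, 50, 45, 40, 34, 31, 32, 32, 33, 33, 33, 33, 33, 33, 35, 36, 41, 50, 59, 68, 75, 82, 86, 89, 91, 90, 89, 89, 89, 90, 90, 90, 90, 89, 88, 88, 102, 114, 123, 124, 125, 123, 119, 116]
s6 0.074 [158, 159, 159, 159, 160, 160, 156, 136, 116, 93, 68, 43, 42, 44, 46, 45, 43, 43, 45, 46, 46, 45, 44, 45, 45, 48, 54, 61, 60, 56, 52, 52, 53, 54, 52, 50, 45, 39, 32, 31, 32, 33, 34, 35, 35, 35, 35, 34, 33, 32, 42, 52, 63, 73, 83, 88, 89, 89, 89, 91, 93, 106, 119, 129, 123, 118, 110, 102, 91, 88, 88, 88, 89, 90, 90, 90, 90, 90, 90, 91]
s6 0.08 [109, 107, 107, 105, 101, 93, 85, 70, 56, 45, 41, 39, 39, 39, 40, 39, 38, 38, 39, 39, 39, 40, 40, 40, 40, 41, 41, 41, 42, 44, 47, 52, 56, 59, 54, 50, 46, 42, 37, 36, 34, 33, 33, 34, 34, 34, 34, 34, 34, 34, 42, 
[... 441 characters left out ...]
, 45, 45, 46, 45, 44, 42]
s7 0.074 [172, 175, 177, 178, 179, 179, 175, 153, 130, 104, 75, 46, 42, 43, 44, 48, 52, 54, 53, 51, 46, 39, 32, 31, 30, 30, 33, 35, 34, 33, 32, 31, 31, 34, 49, 66, 77, 83, 90, 91, 91, 91, 91, 91, 91, 91, 91, 90, 89, 88, 88, 89, 90, 90, 90, 90, 89, 89, 89, 89, 89, 90, 90, 90, 85, 80, 73, 65, 56, 50, 47, 44, 44, 44, 44, 44, 44, 44, 45, 46]
s7 0.08 [121, 119, 118, 116, 111, 102, 93, 76, 58, 45, 39, 34, 37, 42, 47, 51, 55, 57, 52, 47, 42, 38, 34, 33, 32, 32, 32, 33, 33, 32, 32, 32, 32, 34, 51, 65, 76, 81, 86, 88, 90, 92, 91, 89, 88, 88, 89, 88, 87, 85, 86, 87, 88, 90, 92, 93, 93, 92, 91, 91, 90, 87, 83, 78, 67, 56, 48, 41, 36, 36, 37, 37, 37, 38, 38, 40, 42, 42, 41, 39]
```

Image shift and TCP both show about 16.7 mm of travel, so 3.3 mm remains.

Call:
step_arm:
  targets: "0 .15 0 0; 0 .1 0 0; 0 .1 0 0; 0 0 0 0; 0 0 0 0; 0 0 0 0"

```text
time_s: 13.5
tcp_pos: [0.5128, 0.0471, 0.0529]
ee_rot: [[0.284, -0.959, 0.006], [-0.959, -0.284, 0.002], [0.0, -0.006, -1.0]]
wrist_force: [7.8, 0.3, -5.4]
gripper_width: 0.114
gripper_force: 30.2
```

```bash
python3 m.py s8 | grep -v s6
```

```text
13.5 [0.5128 0.0471 0.0529] [[0.284, -0.959, 0.006], [-0.959, -0.284, 0.002], [0.0, -0.006, -1.0]] [ 7.8  0.3 -5.4] 0.11373716305286542 30.15332498936914
travel by tcp mm 19.700232052901566
s8 0.068 [173, 175, 176, 178, 179, 180, 174, 154, 133, 104, 70, 35, 37, 38, 42, 51, 58, 59, 54, 49, 42, 36, 31, 30, 30, 31, 32, 33, 34, 33, 33, 32, 33, 40, 56, 71, 80, 86, 91, 91, 91, 90, 89, 89, 88, 87, 87, 93, 100, 105, 104, 102, 99, 93, 89, 87, 87, 88, 89, 89, 91, 93, 96, 96, 92, 87, 79, 68, 58, 52, 47, 44, 44, 44, 45, 45, 46, 46, 45, 45]
s8 0.074 [177, 178, 178, 178, 178, 178, 174, 153, 131, 104, 71, 39, 41, 49, 54, 49, 44, 40, 37, 34, 34, 34, 34, 34, 33, 32, 32, 32, 31, 30, 30, 44, 58, 72, 80, 87, 90, 90, 89, 89, 89, 90, 90, 90, 89, 89, 89, 89, 90, 90, 90, 89, 89, 89, 89, 89, 89, 89, 90, 90, 91, 87, 83, 77, 68, 59, 52, 47, 43, 43, 44, 45, 45, 45, 45, 45, 44, 44, 44, 44]
s8 0.08 [120, 119, 118, 117, 112, 102, 92, 76, 60, 50, 53, 59, 61, 60, 59, 52, 45, 40, 37, 35, 34, 33, 33, 32, 31, 31, 32, 34, 33, 32, 31, 45, 62, 76, 80, 84, 86, 85, 85, 86, 88, 90, 90, 89, 89, 88, 88, 88, 87, 87, 87, 87, 88, 90, 93, 94, 95, 94, 92, 87, 82, 71, 61, 52, 45, 38, 35, 36, 36, 37, 39, 41, 40, 39, 38, 39, 39, 39, 39, 38]
```

Tab edges moved 19.7–20 mm, the TCP 19.7 mm, and the spring pull is about 8 N, so the shutter is at half travel and held. Handing in.

```bash
python3 -c "
from station import r
print(r.finish_job())"
```

```text
the job is handed in; nothing more can be done
None
```

I handed the job in with the clamp handle down on its stop and the gripper still holding the shutter at about 20 mm, half travel. I confirmed both by force and image measurements, not by eye, because the 10 picture views were used up. The hand-in call gave no verdict.

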